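# Point out the bottle and the cup for the painting lesson video

## Robot

A 6-joint arm with a two-finger parallel gripper is mounted at the origin on the work surface. World frame = base frame: x ahead of the robot, y to its left, z up, the work surface at z = 0. Lengths are in mm, angles in rad, forces in N, time in s.
With the tool pointing down it reaches from about 275 to 725 mm from the base axis. Payload 5.6 kg.
Tool frame: the origin (TCP) lies between the finger pads, 19 mm behind the fingertips; this is the grasp point; z points along the fingers, y is the line along which they close (so a half turn about z gives the same grasp; the last joint's range is limited). The gripper opens to 85 mm and grips with 20 to 120 N. Pads are 22 mm wide; open, the fingers measure 114 mm over their backs; the gripper's body (76 mm by 85 mm) begins 54 mm behind the grasp point. The pads swing forward as they close: fully open they stand 13 mm farther back than shut.
Start: joints at [1.548, 0.255, 0.108, 0, -1.424, -0.285], TCP at [166.602, 524.153, 249.983] pointing down, gripper open.
Joint ranges: [-2.95, 2.95], [-1.21, 1.97], [-1.09, 1.5], [-2.87, 1.71], [-2.94, -0.07], [-3.05, 3.05]. Speed limits (rad/s): [2.57, 2.57, 3.14, 3.14, 3.14, 3.14].

## Interface

Orientations are given as a unit quaternion [w, x, y, z].
In Python, from bench import ctrl, cams gives the robot as it stands.
- The arm moves only by the shell command python3 -m crank 'ROWS' [OPENING]. ROWS is JSON, a list of rows, each a list of 4 numbers: the shift along the tool's x, y, z in mm, then the turn about the tool's z in rad. In form: [[x, y, z, spin], ...]. A call has 1 to 5 rows; each row shifts and turns the commanded pose from where the row before left it, along the tool's axes as they then stand; what a row does not reach is not made up. A row lasts 1/10 s, in which the tool goes at most 50 mm and 8.59 degrees, less where a joint would pass 70% of its speed; a pose out of reach is approached as far as the arm can. A call with a gripper value outside its range is refused whole. OPENING is the finger opening in mm, from 0 to 85.4, set as the call begins (- or left out, the last holds). The fingers move at their own pace and stop on an object; the grip force is fixed at half the most. Time passes only in rows, so rows that do not move let the fingers close. It gives the time, the measured TCP pose, the force, the opening and the grip force at its end, in the units of the state.
- ctrl.read_state(): the state, without advancing time (a new reading comes with each control period).
- cams.get_image(name): name is "scene" or "top" or "wrist"; returns the picture (400x640x3 uint8, red, green, blue); there is no depth.
- cams.camera_info(name): a dict with "fx", "fy", "cx", "cy" (pixels), "dist" ([k1, k2, p1, p2, k3] as OpenCV has them; the pictures are not rectified), "R" (3x3) and "t" (3): a world point X has camera coordinates R X + t; the wrist camera has in their place "tool_from_camera" (4x4, takes a point from camera to tool coordinates, whose origin is the TCP and whose axes are the flange's). Camera axes: x right, y down, z forward; pixel columns grow to the right and rows downward; lengths in mm; the calibration is good to about 2 mm. A picture is of the moment at which its call begins: read the wrist's pose just before it. camera_info takes no time and is no camera call.
- ctrl.job_done(): hands the job in; it is judged then, once.
The state is a dict: "clock": time; "joints": joint angles; "dq": joint speeds; "joint_torque": joint torques, N m; "position": TCP position; "eef_rot": TCP orientation; "contact_force": force on the tool from outside, world axes, zero at the start; "moment": the same for the moment, N m; "gripper_width": opening from 0.0 (shut) to 1.0 (fully open); "grip_force": force on a finger pad.
Only numpy, scipy, OpenCV 4.12 (cv2) and the standard library are available. Lean on these libraries where they do the work, as an engineer would, in place of code of your own. Each camera call takes 0.05 s, during which the arm holds its last target. There are 200 camera calls.

## Task

Record a short painting-lesson shot: start the camera by pressing the push button on the small black control box, then point from just above with the fingertips, first at the cap of the tallest bottle and then at the widest of the three steel cups, holding still for two seconds over each. Then press the same button again to stop the recording, let it spring back, and move clear. Only point: do not touch the bottles, cups or any other loose thing on the table.

Things in the scene. Friction and masses are not known exactly. Their poses are not given: they have to be found in the camera images.
- record (a joint): travel of the push button in m: 0 up, 0.006 fully down; springs back when let go; about 4 N holds it fully down, it counts as pressed beyond 0.0035
- record_top (a point): centre of the top face of the push button, a white disc 34 mm across on the black control box; it is pressed straight down
- control_box: black plastic control box, 90 x 75 mm and 50 mm high, fixed to the table, the white push button standing on its top (button top 72 mm above the table) beside a thin glass display strip; origin under its centre on the table, z up
- bottle_tall: the tallest bottle: round, upright amber glass with a black cap and paper label, 52 mm across, 165 mm high to the top of the cap; origin at the centre of its underside, z up; loose
- cup_wide: the widest of the three cups: round open steel cup, 90 mm across, 55 mm high, open upward; origin at the centre of its underside, z up; loose
- bottle_squat: shorter and wider amber glass bottle with black cap, 66 mm across, 115 mm high; origin at the centre of its underside; loose, to be left alone
- jar: amber glass jar with black lid, 70 mm across, 80 mm high; origin at the centre of its underside; loose, to be left alone
- cup_medium: steel cup 68 mm across, 55 mm high; origin at the centre of its underside; loose, to be left alone
- cup_small: steel cup 50 mm across, 45 mm high; origin at the centre of its underside; loose, to be left alone
- tape_roll: roll of masking tape lying flat, 90 mm across, 25 mm high; origin at the centre of its underside; loose, to be left alone
- palette_knife: palette knife about 200 mm long lying flat, its length along its own x; loose, to be left alone
- paint_brush: paint brush about 200 mm long lying flat, its length along its own x; loose, to be left alone. Apart from all the listed things, fixed equipment up to 0.2 m high stands along the far edge (x above 0.75) and sides (|y| above 0.45) of the table
Things that resemble listed ones, but are neither listed nor needed, are in the scene too. Leave any blue look-alike of the control_box alone.

How it is judged (in metres and radians):
On the way, in this order (a step that is already met when the one before it is completed fails the run):
1. the button is pressed to start the recording (value of joint record above 0.0035 m), for 0.05 s.
2. the tool point dwells 1.5 s just above the cap of the tallest bottle (within 25 mm sideways, 10 to 85 mm above it) (horizontal distance between the grasp point and bottle_tall below 0.025 m and z of the grasp point in the frame of bottle_tall between 0.175 and 0.25 m), for 1.5 s.
3. the tool point dwells 1.5 s just above the mouth of the widest cup (within 30 mm sideways, 10 to 85 mm above its rim) (horizontal distance between the grasp point and cup_wide below 0.03 m and z of the grasp point in the frame of cup_wide between 0.065 and 0.14 m), for 1.5 s.
4. the button is pressed again to stop the recording (value of joint record above 0.0035 m), for 0.05 s.
At the end, for the whole second after the job is handed in: the button has sprung back up (under 2 mm of travel), the bottles, cups and other loose things all stand within 8 mm of where they were (distance of each of bottle_tall, bottle_squat, jar, cup_wide, cup_medium, cup_small, tape_roll, palette_knife, paint_brush from where it was at the start of the episode below 0.008 m and value of joint record below 0.002 m); the robot touches nothing.
It fails at once if the robot touches a bottle or the jar (over 0.5 N), or one of them is moved or lifted by more than 8 mm (contact force between any of the fingers, the arm and bottle_tall above 0.5 N or distance of any of bottle_tall, bottle_squat, jar from where it was at the start of the episode above 0.008 m or contact force between any of the fingers, the arm and bottle_squat above 0.5 N or contact force between any of the fingers, the arm and jar above 0.5 N).
It fails at once if the robot touches a steel cup (over 0.5 N), or one of them is moved or lifted by more than 8 mm (contact force between any of the fingers, the arm and cup_wide above 0.5 N or distance of any of cup_wide, cup_medium, cup_small from where it was at the start of the episode above 0.008 m or contact force between any of the fingers, the arm and cup_medium above 0.5 N or contact force between any of the fingers, the arm and cup_small above 0.5 N).
It fails at once if the robot touches the tape roll, palette knife or brush (over 0.5 N), or one of them is moved or lifted by more than 8 mm (contact force between any of the fingers, the arm and tape_roll above 0.5 N or distance of any of tape_roll, palette_knife, paint_brush from where it was at the start of the episode above 0.008 m or contact force between any of the fingers, the arm and palette_knife above 0.5 N or contact force between any of the fingers, the arm and paint_brush above 0.5 N).
It also fails if it takes over 70 s, if anything falls off the work surface, if the arm or the gripper's body presses on something with over 40 N, if the wrist force passes 120 N, or if a joint passes its speed limit or range.

## Working session

There is one attempt and no reset: what is moved stays moved. The work goes in short steps, Python scripts to look and compute and a shell command to move; the robot and the scene stay as the last step left them, time stands still between calls to the robot, and variables do not carry over. Pictures are saved under pics/ and viewed, at most 10 in all, crops included, and the job is handed in when it is done.

```bash
mkdir -p pics; python3 - <<'E'
from bench import ctrl,cams
import cv2
s=ctrl.read_state();print(s['clock'],s['position'],s['eef_rot'],s['contact_force'],s['gripper_width'])
for n in("top","scene"):
    im=cams.get_image(n);cv2.imwrite(f"pics/{n}0.png",im[:,:,::-1])
    i=cams.camera_info(n);print(n,{k:v for k,v in i.items()})
E
```

```text
0.0 [166.41471158 523.71686253 249.0671639 ] [ 9.94012424e-04  9.88176943e-01 -1.53314474e-01 -1.11545432e-04] [-0.10969312 -0.54012771  0.22174329] 0.9956982862529133
top {'fx': 373.69890559204896, 'fy': 373.69890559204896, 'cx': 320.3732397263399, 'cy': 202.8805718573216, 'dist': array([-0.0525443,  0.       ,  0.       ,  0.       ,  0.       ]), 'R': array([[-0.01290734, -0.99961477, -0.02457051],
       [-0.99519398,  0.01522792, -0.09673183],
       [ 0.09706872,  0.02320387, -0.99500716]]), 't': array([ 13.06468564, 586.86067317, 900.60422474])}
scene {'fx': 490.11762228586997, 'fy': 490.11762228586997, 'cx': 322.7010218233513, 'cy': 208.24473979255256, 'dist': array([-0.01073211,  0.        ,  0.        ,  0.        ,  0.        ]), 'R': array([[-0.63479369,  0.77268116,  0.00089304],
       [ 0.61297204,  0.50428817, -0.60824232],
       [-0.47042773, -0.38556098, -0.7937509 ]]), 't': array([ 352.12894996, -308.24387627, 1727.8814378 ])}
```

View pics/top0.png

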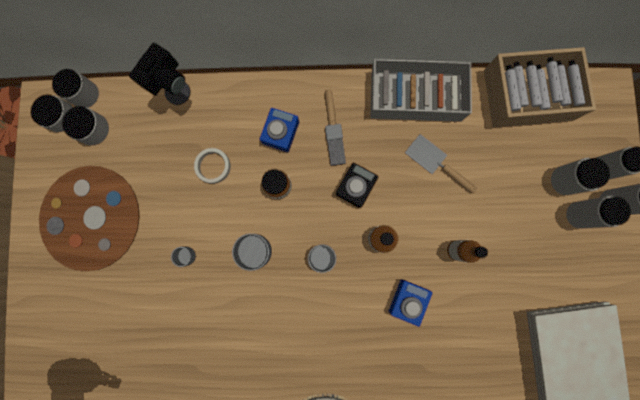

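View pics/scene0.png

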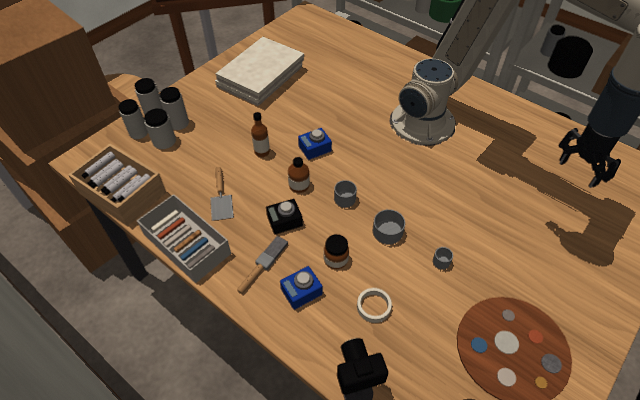

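The top view shows the following candidates:
- **Control box:** black box (357,186), the one wanted. The blue look-alikes are at (280,130) and (411,303), and the black camera at (160,72) is not a box.
- **Tall bottle:** cap at (481,252). The squat bottle is at (383,239), the jar at (275,183), and the grey canisters are on the right and at top left.
- **Cups:** wide (252,252), medium (320,258), small (183,256).

In the scene view, the button is at about (288,207), the tall cap at about (257,117) and the wide cup at about (389,225).

```bash
cat > h.py <<'E'
import numpy as np,cv2
from bench import ctrl,cams
def ray(n,uv):
    i=cams.camera_info(n);K=np.array([[i['fx'],0,i['cx']],[0,i['fy'],i['cy']],[0,0,1]])
    p=cv2.undistortPoints(np.array([[uv]],float),K,np.array(i['dist']))[0,0]
    R=np.array(i['R']);return -R.T@i['t'],R.T@np.array([p[0],p[1],1])
def onz(n,uv,z):
    c,d=ray(n,uv);return c+d*(z-c[2])/d[2]
def tri(a,b):
    (c1,d1),(c2,d2)=ray("top",a),ray("scene",b)
    s=np.linalg.lstsq(np.c_[d1,-d2],c2-c1,rcond=None)[0]
    p,q=c1+s[0]*d1,c2+s[1]*d2;return (p+q)/2,np.linalg.norm(p-q)
E
python3 - <<'E'
from h import *
t=cv2.imread('pics/top0.png');s=cv2.imread('pics/scene0.png')
def blob(im,box,f,name):
    x0,y0,x1,y1=box;c=im[y0:y1,x0:x1].astype(int)
    m=f(c).astype(np.uint8)
    n,l,st,ce=cv2.connectedComponentsWithStats(m)
    for k in range(1,n):
        if st[k,4]>25: print(name,st[k,:4]+[x0,y0,0,0],st[k,4],ce[k]+[x0,y0])
neutral=lambda c:(c.max(2)-c.min(2)<25)
white=lambda c:neutral(c)&(c.mean(2)>105)
dark=lambda c:(c.max(2)<40)
blob(t,(335,160,380,210),white,'btn top');blob(s,(265,195,305,235),white,'btn scene')
blob(t,(470,240,492,264),dark,'cap top');blob(s,(245,108,272,128),dark,'cap scene')
grey=lambda c:(c[:,:,2]-c[:,:,0]<25)
blob(t,(228,228,278,275),grey,'cup top');blob(s,(365,205,412,248),grey,'cup scene')
cr=[cv2.resize(t[y-30:y+30,x-30:x+30],(260,260),interpolation=2) for x,y in((357,186),(475,252),(252,252))]
cs=[cv2.resize(s[y-30:y+30,x-30:x+30],(260,260),interpolation=2) for x,y in((285,215),(260,130),(389,228))]
cv2.imwrite('pics/crop1.png',np.vstack([np.hstack(cr),np.hstack(cs)]))
E
```

```text
btn top [350 179  14  14] 163 [356.47239264 185.45398773]
btn scene [280 202  12   9] 82 [285.65853659 205.80487805]
cap top [474 247  13  10] 109 [479.91743119 251.66055046]
cap scene [254 113   7   8] 51 [257.05882353 116.45098039]
cup top [232 234  39  37] 1129 [251.18866253 251.52701506]
cup scene [373 210  32  34] 894 [388.36912752 226.41275168]
```

View pics/crop1.png

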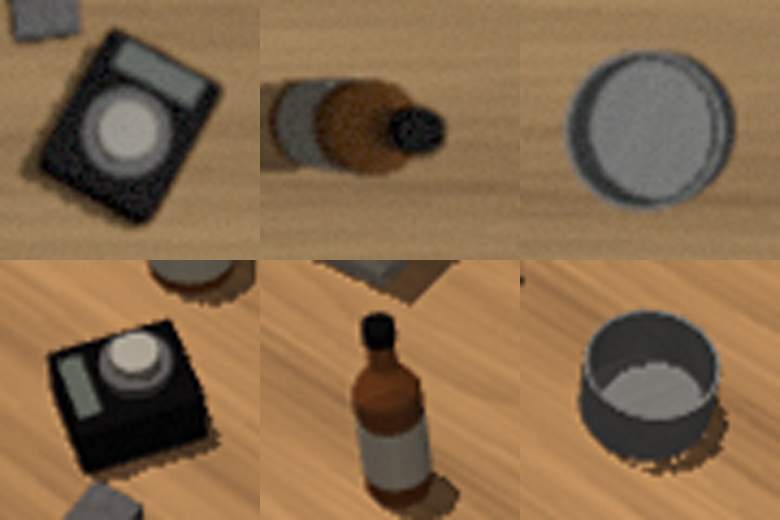

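The crops confirm the choice: the black box with its white disc, the tall bottle with a narrow black cap, and the wide steel cup. In pixels, the disc is at top (356.4,185.5) and scene (286,206). The cap top is at top (481.2,252) and scene (257.2,114.5). The rim centre is at top (250.6,251.8) and scene (389.2,222).

```bash
python3 - <<'E'
from h import *
np.set_printoptions(precision=1,suppress=True)
for n,a,b,z in(("btn",(356.4,185.5),(285.8,206),72),("cap",(481.2,252),(257.2,114.3),165),("cup",(250.6,251.8),(389.2,222),55)):
    print(n,*tri(a,b),onz("top",a,z),onz("scene",b,z))
for n,a,z in(("squat",(386,239),115),("jar",(275,183),80),("cupm",(320,258),55),("cups",(182,256),45),("tape",(212,166),25),("knife",(336,157),5),("knife2",(330,92),15),("blueN",(411,303),60)):print(n,onz("top",a,z))
i=cams.camera_info("wrist");print(np.array(i['tool_from_camera']))
from scipy.spatial.transform import Rotation as Ro
q=ctrl.read_state()['eef_rot'];print(Ro.from_quat(q[[1,2,3,0]] if hasattr(q,'shape') else [q[1],q[2],q[3],q[0]]).as_matrix())
E
```

```text
btn [623.6 -82.4  64.2] 1.500762132776401 [622.9 -82.4  72. ] [627.4 -77.3  72. ]
cap [ 465.  -335.7  160.2] 0.24930598531505016 [ 465.2 -333.8  165. ] [ 468.5 -331.3  165. ]
cup [468.5 175.4  46. ] 0.31294616857014396 [468.9 173.4  55. ] [474.4 178.5  55. ]
squat [ 495.5 -142.5  115. ]
jar [631.  110.5  80. ]
cupm [452.4   6.8  55. ]
cups [459.7 345.4  45. ]
tape [686.1 280.2  25. ]
knife [707.6 -36.5   5. ]
knife2 [878.6 -23.8  15. ]
blueN [ 345.  -205.3   60. ]
[[  -0.    -1.    -0.3   68.7]
 [   1.    -0.    -0.    -0.1]
 [   0.    -0.3    1.  -123.4]
 [   0.     0.     0.     1. ]]
[[ 1.  -0.3 -0. ]
 [-0.3 -1.  -0. ]
 [ 0.   0.  -1. ]]
```

```bash
python3 -m crank '[[0,0,-5,-0.1],[0,0,-5,-0.1],[0,0,0,-0.108],[0,0,0,0],[0,0,0,0]]' 0
cat >> h.py <<'E'
from scipy.spatial.transform import Rotation as Ro
def go(x,y,z):
    s=ctrl.read_state();q=s['eef_rot'];M=Ro.from_quat([q[1],q[2],q[3],q[0]])
    print('shift tool',np.round(M.inv().apply(np.array([x,y,z])-s['position']),1),'yaw',np.round(np.arctan2(*M.as_matrix()[[1,0],0]),4),'pos',np.round(s['position'],1),'t',s['clock'],'open',s['gripper_width'])
E
python3 -c "
from h import *
go(600,-80,260)"
```

```text
clock: 0.6
position: [166.5, 524.0, 259.6]
eef_rot: [0.0, 1.0, -0.001, -0.0]
contact_force: [-0.2, -0.9, -0.6]
gripper_width: 0.148
grip_force: 0.0
shift tool [435.1 602.8  -0. ] yaw -0.0027 pos [166.5 524.  259.6] t 0.6 open 0.14799532577488586
```

```bash
R='-'; python3 -m crank '[[22,30,0,0],[22,30,0,0],[22,30,0,0],[22,30,0,0],[22,30,0,0]]' | sed -n 2p
python3 -m crank '[[22,30,0,0],[22,30,0,0],[22,30,0,0],[22,30,0,0],[22,30,0,0]]' | sed -n 2p
python3 -m crank '[[22,30,0,0],[22,30,0,0],[22,30,0,0],[22,30,0,0],[22,30,0,0]]' | sed -n 2p
python3 -m crank '[[22,30,0,0],[22,30,0,0],[22,30,0,0],[20,30,0,0],[17,33,0,0]]' | sed -n 2p
python3 -m crank '[[0,0,0,0],[0,0,0,0],[0,0,0,0]]'
python3 - <<'E'
from h import *
s=ctrl.read_state();im=cams.get_image("wrist");cv2.imwrite('pics/w1.png',im[:,:,::-1])
i=cams.camera_info("wrist");T=np.array(i['tool_from_camera']);print(np.round(T,4),i['fx'],i['cx'],i['cy'],i['dist'])
print(s['position'],s['eef_rot'])
E
```

```text
position: [277.2, 372.7, 259.8]
position: [387.2, 222.8, 259.9]
position: [497.3, 72.8, 259.8]
position: [600.4, -79.9, 259.3]
clock: 2.9
position: [599.5, -78.2, 259.9]
eef_rot: [-0.0, 1.0, -0.0, -0.0]
contact_force: [-0.4, 0.5, 0.3]
gripper_width: -0.0
grip_force: 0.0
[[-2.000000e-04 -9.631000e-01 -2.691000e-01  6.864720e+01]
 [ 1.000000e+00 -1.000000e-04 -4.000000e-04  1.521000e-01]
 [ 4.000000e-04 -2.691000e-01  9.631000e-01 -1.234186e+02]
 [ 0.000000e+00  0.000000e+00  0.000000e+00  1.000000e+00]] 323.5390054439593 322.02565487932605 194.5052343879279 [0.00142635 0.         0.         0.         0.        ]
[599.4624762  -78.21987337 259.92533227] [-9.10782070e-05  9.99999966e-01 -2.16529393e-04 -1.13203338e-04]
```

View pics/w1.png

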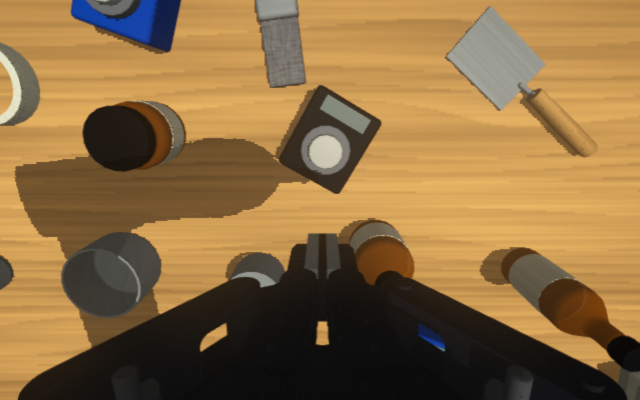

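The wrist view shows the black box with its disc at about (325,152). The shut fingertips are near (322,240).

```bash
cat >> h.py <<'E'
def wz(uv,z,pos):
    i=cams.camera_info("wrist");K=np.array([[i['fx'],0,i['cx']],[0,i['fy'],i['cy']],[0,0,1]])
    p=cv2.undistortPoints(np.array([[uv]],float),K,np.array(i['dist']))[0,0];T=np.array(i['tool_from_camera'])
    M=np.diag([1.,-1,-1]);d=M@T[:3,:3]@[p[0],p[1],1];c=np.array(pos)+M@T[:3,3]
    return c+d*(z-c[2])/d[2]
E
python3 - <<'E'
from h import *
im=cv2.imread('pics/w1.png').astype(int)[115:185,290:360]
m=((im.max(2)-im.min(2)<45)&(im.mean(2)>150)).astype(np.uint8)
n,l,st,ce=cv2.connectedComponentsWithStats(m)
for k in range(1,n):
    if st[k,4]>200:
        c=ce[k]+[290,115];pos=[599.8,-78.5,259.8];print(st[k],c,wz(c,72,pos),st[k,2]*(323.2-0-0)/323.5)
        print('width mm',wz(c+[st[k,2]/2,0],72,pos)[1]-wz(c-[st[k,2]/2,0],72,pos)[1])
go(623,-81,110)
E
```

```text
[ 19  20  34  34 855] [325.39064327 151.3625731 ] [624.61453528 -81.76737342  72.        ] 33.96846986089644
width mm -32.73707605357093
shift tool [ 23.5   3.1 150.2] yaw 0.0004 pos [599.4 -78.  260.2] t 2.95 open 0.0024324744607163384
```

```bash
python3 -m crank '[[12,2,20,0],[12.5,1.5,30,0],[0,0,30,0],[0,0,30,0],[0,0,25,0]]'|sed -n 2p
python3 -m crank '[[0,0,15,0],[0,0,0,0],[0,0,0,0]]'
python3 -m crank '[[0,0,5,0],[0,0,5,0],[0,0,3,0],[0,0,0,0],[0,0,0,0]]'
```

```text
position: [623.5, -81.0, 123.7]
clock: 3.75
position: [624.5, -81.6, 111.0]
eef_rot: [0.0, 1.0, 0.001, 0.0]
contact_force: [-0.2, -0.2, 1.1]
gripper_width: 0.0
grip_force: 0.0
clock: 4.25
position: [624.3, -82.3, 97.0]
eef_rot: [0.0, 1.0, 0.0, -0.0]
contact_force: [0.1, 0.2, -0.1]
gripper_width: 0.001
grip_force: 0.0
```

```bash
python3 -m crank '[[0,0,3,0],[0,0,3,0],[0,0,0,0]]'|egrep 'pos|contact'; python3 -m crank '[[0,0,2,0],[0,0,0,0]]'|egrep 'pos|contact';python3 -m crank '[[0,0,2,0],[0,0,0,0]]'|egrep 'pos|contact'
```

```text
position: [624.2, -82.3, 90.6]
contact_force: [-0.4, -0.3, 1.2]
position: [624.3, -82.3, 89.0]
contact_force: [0.7, 1.1, 1.8]
position: [624.4, -82.3, 87.1]
contact_force: [-0.3, -0.6, 3.0]
```

```bash
python3 -m crank '[[0,0,2,0],[0,0,0,0],[0,0,0,0]]'|egrep 'pos|contact';python3 -m crank '[[0,0,1,0],[0,0,0,0],[0,0,0,0]]'|egrep 'pos|contact'
```

```text
position: [624.4, -82.3, 85.2]
contact_force: [-0.6, 0.2, 3.5]
position: [624.4, -82.3, 84.7]
contact_force: [-2.2, 0.5, 7.5]
```

```bash
python3 -m crank '[[0,0,-10,0],[0,0,-35,0],[0,0,-45,0],[0,0,-45,0],[0,0,-40,0]]'|egrep 'pos|contact'
python3 -m crank '[[-16,25,0,0],[-16,25,0,0],[-16,25,0,0],[-16,25,0,0],[-16,25,0,0]]'|sed -n 2p
python3 -m crank '[[-16,25,0,0],[-16,25,0,0],[-16,25,0,0],[-16,25,0,0],[-14,27,0,0]]'|sed -n 2p
python3 -m crank '[[0,0,-0,0],[0,0,0,0],[0,0,0,0]]'
python3 - <<'E'
from h import *
cv2.imwrite('pics/w2.png',cams.get_image("wrist")[:,:,::-1]);cv2.imwrite('pics/s2.png',cams.get_image("scene")[:,:,::-1])
go(466,-334,218)
E
```

```text
position: [623.9, -82.3, 261.4]
contact_force: [1.5, 0.7, 0.0]
position: [543.3, -207.9, 258.8]
position: [465.3, -334.9, 259.0]
clock: 7.35
position: [466.5, -333.6, 258.8]
eef_rot: [-0.0, 1.0, 0.0, -0.0]
contact_force: [-0.4, 0.7, 0.2]
gripper_width: -0.001
grip_force: 0.0
shift tool [-0.8  0.5 40.9] yaw 0.0014 pos [ 466.8 -333.5  258.9] t 7.45 open 0.0009413069918811226
```

View pics/w2.png

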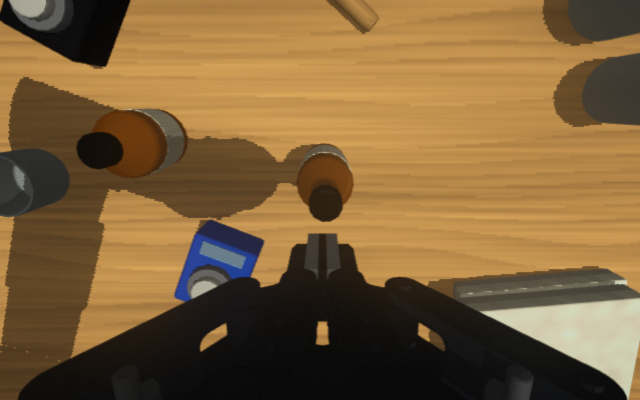

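View pics/s2.png

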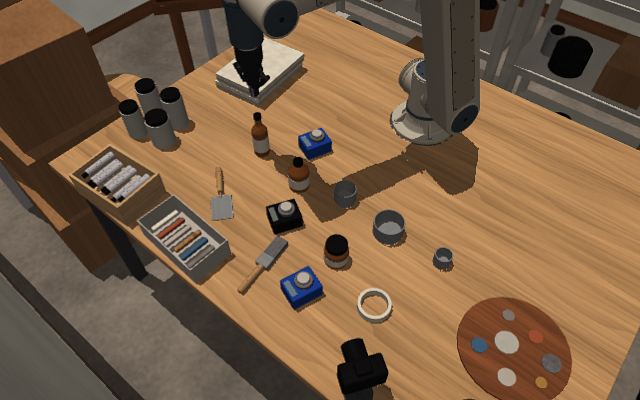

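The wrist view shows the cap at about (326,203), just ahead of the tips at (322,240). In the scene view the tips at (255,95) are right above the cap at (257,115), and nothing has moved.

```bash
python3 - <<'E'
from h import *
print(wz((326,203),165,[466.6,-333.6,258.9]))
E
```

```text
[ 468.3245369  -336.44885163  165.        ]
```

Two measurements agree within 3 mm. I'll lower to about z = 215 mm and hold.

```bash
python3 -m crank '[[1,2,12,0],[0,0,12,0],[0,0,12,0],[0,0,8,0],[0,0,0,0]]'|egrep 'pos|contact'
for k in 1 2 3 4;do python3 -m crank '[[0,0,0,0],[0,0,0,0],[0,0,0,0],[0,0,0,0],[0,0,0,0]]'|egrep 'clock|pos|contact';done
python3 -m crank '[[0,0,0,0],[0,0,-15,0],[0,0,-25,0],[0,0,-15,0],[0,0,0,0]]'|egrep 'clock|pos|contact'
python3 -c "
from h import *
go(470,174,260)"
```

```text
position: [466.5, -335.8, 213.0]
contact_force: [-0.5, -0.0, 0.7]
clock: 8.45
position: [467.3, -336.3, 215.2]
contact_force: [0.7, -0.1, -0.5]
clock: 8.95
position: [467.3, -336.3, 214.9]
contact_force: [0.2, -0.6, -0.5]
clock: 9.45
position: [467.3, -336.3, 215.0]
contact_force: [-0.6, 0.4, 0.1]
clock: 9.95
position: [467.3, -336.3, 215.0]
contact_force: [-0.5, 0.3, 1.1]
clock: 10.45
position: [468.1, -337.0, 272.6]
contact_force: [-0.1, -0.2, 0.3]
shift tool [   1.9 -511.    11.3] yaw 0.0002 pos [ 468.1 -337.   272.6] t 10.45 open 0.0008085674042242698
```

```bash
python3 -m crank '[[0,-25,0,0],[0,-35,0,0],[0,-35,0,0],[0,-35,0,0],[0,-35,0,0]]'|sed -n 2p
python3 -m crank '[[0,-35,0,0],[0,-35,0,0],[0,-35,0,0],[0,-35,0,0],[0,-35,0,0]]'|sed -n 2p
python3 -m crank '[[0,-35,0,0],[0,-35,0,0],[0,-35,0,0],[0,-35,0,0],[2,-31,0,0]]'|sed -n 2p
python3 -m crank '[[0,0,0,0],[0,0,0,0],[0,0,0,0]]'|sed -n 2p
python3 - <<'E'
from h import *
s=ctrl.read_state();cv2.imwrite('pics/w3.png',cams.get_image("wrist")[:,:,::-1])
go(470,174,110)
E
```

```text
position: [466.7, -169.8, 269.0]
position: [466.6, 5.1, 269.1]
position: [468.5, 176.3, 269.1]
position: [469.0, 174.0, 269.6]
shift tool [  1.   -0.2 159.8] yaw -0.0007 pos [469.1 173.9 269.8] t 12.3 open -0.0020896040645887815
```

View pics/w3.png

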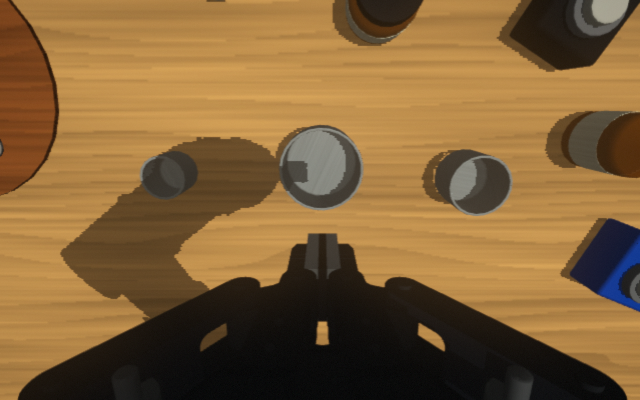

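The wrist view shows the wide cup with its rim centre at about (320.5,169). The small cup is at (170,174) and the medium cup at (480,184), both well aside.

```bash
python3 -c "
from h import *
P=[469.1,173.9,269.7];print(wz((320.5,169),55,P), wz((280,169),55,P)[1]-wz((362,169),55,P)[1])"
python3 -m crank '[[1,0,20,0],[0,0,40,0],[0,0,40,0],[0,0,35,0],[0,0,20,0]]'|egrep 'pos|contact'
for k in 1 2 3 4 5;do python3 -m crank '[[0,0,0,0],[0,0,0,0],[0,0,0,0],[0,0,0,0],[0,0,0,0]]'|egrep 'clock|pos|contact';done
python3 -m crank '[[0,0,-25,0],[0,0,-45,0],[0,0,-45,0],[0,0,-35,0],[0,0,0,0]]'|egrep 'clock|pos|contact'
python3 -c "
from h import *
go(624.3,-82,260)"
```

```text
[471.38322322 175.50854175  55.        ] 87.05768990269587
position: [468.7, 172.9, 112.2]
contact_force: [-0.5, -0.1, -0.0]
clock: 13.3
position: [470.7, 175.0, 116.0]
contact_force: [0.5, 0.4, 0.5]
clock: 13.8
position: [470.1, 174.7, 114.9]
contact_force: [-0.4, -0.2, 0.7]
clock: 14.3
position: [470.2, 174.7, 115.0]
contact_force: [0.4, 0.7, -0.1]
clock: 14.8
position: [470.2, 174.7, 115.0]
contact_force: [0.0, -0.0, -0.5]
clock: 15.3
position: [470.2, 174.7, 115.0]
contact_force: [0.2, -0.0, -0.7]
clock: 15.8
position: [472.5, 175.5, 270.7]
contact_force: [0.3, 0.7, 0.6]
shift tool [151.6 257.6  11. ] yaw 0.0004 pos [472.5 175.5 270.7] t 15.8 open -0.0023998467676924137
```

```bash
python3 -m crank '[[15,25,0,0],[15,25,0,0],[15,26,0,0],[15,26,0,0],[15,26,0,0]]'|sed -n 2p
python3 -m crank '[[16,26,0,0],[16,26,0,0],[16,26,0,0],[16,26,0,0],[15,25,0,0]]'|sed -n 2p
python3 -m crank '[[0,0,0,0],[0,0,25,0],[0,0,35,0],[0,0,35,0],[0,0,35,0]]'|sed -n 2p
python3 -m crank '[[0,0,25,0],[0,0,0,0],[0,0,0,0],[0,0,0,0]]'|egrep 'pos|contact'
python3 -c "
from h import *
go(624.3,-82,85)"
```

```text
position: [545.5, 45.7, 264.4]
position: [624.7, -83.4, 264.2]
position: [623.7, -81.8, 133.4]
position: [625.4, -82.2, 112.2]
contact_force: [-0.6, -0.6, 0.2]
shift tool [-1.2 -0.2 27.2] yaw 0.0007 pos [625.4 -82.2 112.2] t 17.7 open 0.0012993407072693958
```

```bash
python3 -m crank '[[0,0,8,0],[0,0,8,0],[0,0,4,0],[0,0,0,0],[0,0,0,0]]'|egrep 'pos|contact'
python3 -m crank '[[0,0,3,0],[0,0,2,0],[0,0,2,0],[0,0,0,0],[0,0,0,0]]'|egrep 'pos|contact'
```

```text
position: [624.1, -82.3, 90.1]
contact_force: [-0.9, 0.2, 1.2]
position: [624.6, -82.4, 84.7]
contact_force: [-4.1, 1.6, 10.4]
```

The button is fully down again, bottomed at 84.7 mm with 10 N. I'll release it, move up and check.

```bash
python3 -m crank '[[0,0,-10,0],[0,0,-30,0],[0,0,-40,0],[0,0,-40,0],[0,0,-40,0]]'|egrep 'pos|contact'
python3 -m crank '[[-25,0,0,0],[-30,0,0,0],[-30,0,0,0],[-25,0,0,0],[-20,0,0,0]]'|egrep 'pos|contact'
python3 -m crank '[[0,0,0,0],[0,0,0,0],[0,0,0,0],[0,0,0,0],[0,0,0,0]]'|egrep 'clock|pos|contact'
python3 - <<'E'
from h import *
a=cv2.imread('pics/scene0.png');b=cams.get_image("scene")[:,:,::-1];cv2.imwrite('pics/end.png',b)
E
```

```text
position: [623.8, -82.3, 244.5]
contact_force: [0.2, -0.1, -0.3]
position: [492.7, -82.3, 243.1]
contact_force: [-0.7, 0.4, -0.2]
clock: 20.2
position: [494.7, -82.3, 242.6]
contact_force: [0.3, -0.5, 0.3]
```

View pics/end.png

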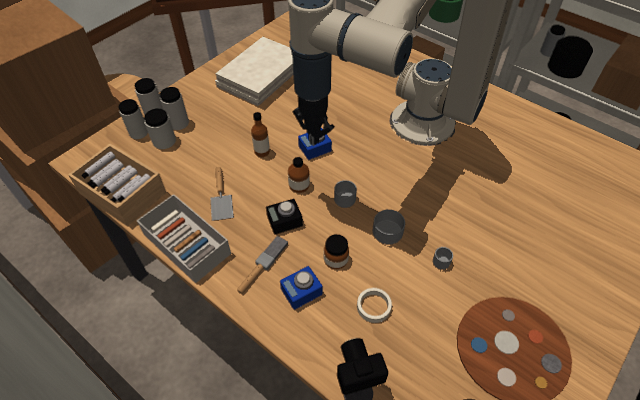

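The scene view shows everything where it was at the start: button up at (288,207), tall bottle at (260,130), wide cup at (389,225). The arm is clear at z = 243 mm.

```bash
python3 -c "
from bench import ctrl
print(ctrl.job_done())"
```

```text
the job is handed in; nothing more can be done
None
```

I handed the job in at about 20 s: both button presses bottomed out, both points were held for at least 2 s, the final scene picture shows nothing moved, and the hand-in call returned no verdict.

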